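Set the bench dial and trigger the reading

ROBOT

A 6-joint arm with a two-finger parallel gripper is mounted at the origin on the work surface. World frame = base frame: x ahead of the robot, y to its left, z up, the work surface at z = 0. Lengths are in m, angles in rad, forces in N, time in s.
With the tool pointing down it reaches from about 0.325 to 0.85 m from the base axis. Payload 15.5 kg.
Tool frame: the origin (TCP) lies at the very end of the fingers, on their centre line; the grasp point (between the pads) lies 19 mm behind it; z points along the fingers, y is the line along which they close (so a half turn about z gives the same grasp; the last joint's range is limited). The gripper opens to 91 mm and grips with 3 to 60 N. Pads are 32 mm wide; open, the fingers measure 118 mm over their backs; the gripper's body (76 mm by 178 mm) begins 60 mm behind the grasp point.
Start: joints at [-0.096, 0.494, 1.345, -0, 1.302, -0.096], TCP at [0.625, 0, 0.19] pointing down, gripper open.
Joint ranges: [-2.91, 2.91], [-0.82, 2.16], [0.22, 2.67], [-1.22, 4.37], [0.12, 2.79], [-3.08, 3.08]. Speed limits (rad/s): [1.89, 1.89, 2.57, 3.01, 3.01, 3.01].

INTERFACE

Orientations are given as a rotation vector (axis times angle).
In Python, from station import robot gives the robot as it stands.
- The arm moves only by the shell command python3 -m creep 'ROWS' [OPENING]. ROWS is JSON, a list that holds one entry, the list of rows, each a list of 4 numbers: the shift along the world's x, y, z in mm, then the turn about the world's z in degrees. A call has 1 to 10 rows; each row is the pose to reach, as a shift and turn from the pose commanded when the call began; what a row does not reach only later rows make up. A row lasts 1/10 s, in which the tool goes at most 50 mm and 8.59 degrees, less where a joint would pass 70% of its speed; a pose out of reach is approached as far as the arm can. A call with a gripper value outside its range is refused whole. OPENING is the closure, from -1 (fully open) to 1 (shut), set as the call begins (- or left out, the last holds). The fingers move at their own pace and stop on an object; the grip force is fixed at half the most. Time passes only in rows, so rows that repeat a pose let the fingers close. It gives the time, the measured TCP pose, the force, the opening and the grip force at its end, in the units of the state.
- robot.state(): the state, without advancing time (a new reading comes with each control period).
- robot.read_camera(name): name is "scene" or "side" or "wrist"; returns the picture (384x512x3 uint8, blue, green, red); there is no depth.
- robot.camera_model(name): a dict with "camera_matrix" (3x3 intrinsics, pixels), "eye" and "orientation" of the camera in the world. Camera axes: x right, y down, z forward; pixel columns grow to the right and rows downward; lengths in m; the calibration is good to about 2 mm. A picture is of the moment at which its call begins: read the wrist's pose just before it. camera_model takes no time and is no camera call; for the wrist camera it gives the pose at the moment of the call.
- robot.sign_off(): hands the job in; it is judged then, once.
The state is a dict: "time": time; "qpos": joint angles; "joint_vel": joint speeds; "joint_efforts": joint torques, N m; "tool_pos": TCP position; "tcp_rot": TCP orientation; "force": force on the tool from outside, world axes, zero at the start; "moment": the same for the moment, N m; "grip_width": finger opening in m; "grasp_force": force on a finger pad.
Only numpy, scipy, OpenCV 4.12 (cv2) and the standard library are available. Lean on these libraries where they do the work, as an engineer would, in place of code of your own. Each camera call takes 0.05 s, during which the arm holds its last target. There are 200 camera calls.

TASK

Push the orange pointer arm of the big dial box round, either way, with a fingertip until its tip points at the green tab on the dial's rim, and only then press the red button on the grey trigger box all the way down and let it come up again. Use only touch: do not straddle and pinch the pointer, do not lift or shift the trigger box, do not move the green tab, and leave everything else where it stands.

Things in the scene. Friction and masses are not known exactly. Their poses are not given: they have to be found in the camera images.
- dial: Dark blue instrument box screwed to the table, 220 x 220 mm, its top 85 mm above the table, with a white dial 212 mm across on top. Origin: centre of the underside, right below the pointer's pivot. z up; its front faces its own -x. Two binding posts (15 mm across, 18 mm tall) stand on the top's two rear corners, 130 mm from the pivot.
- pointer: Orange pointer arm, a bar 10 mm wide and 20 mm tall, from 10 mm behind the pivot to its tip 74.5 mm from it; its underside is 7 mm and its top 27 mm above the dial face. A black hub 32 mm across, 31 mm tall, covers the pivot. Origin: on the pivot axis at the dial face (85 mm above the table); x runs along the bar to its tip, z up. It turns freely through the full circle either way, against light friction (about 0.06 N m), and stays where it is left.
- pointer_tip (a point): The pointer's tip, at mid height of the bar: 74.5 mm from the pivot, 17 mm above the dial face (102 mm above the table).
- tab: Green index tab clipped on the dial's rim, 16 mm wide, from 84 to 110 mm from the pivot, 8 mm tall above the dial face. Origin: on the pivot axis at the dial face; x runs outward through the middle of the tab, z up. It can be shifted round the rim against light friction, if knocked. The pointer passes inside it without touching.
- trigger: Loose grey trigger box on rubber feet, 80 x 80 mm, 44 mm tall (47 mm at the black collar, 44 mm across, round the button), 0.5 kg. Origin: centre of the underside; z up.
- button_top (a point): Centre of the top face of the red push button, 32 mm across, in the middle of the trigger box; 60 mm above the table when up. It is pressed straight down.
- button (a joint): Travel of the red button: 0 up, 0.006 m fully down; sprung, about 2 N to start and 5.5 N fully down.
- tab_mark (a point): The middle of the green tab's top face, 95 mm from the pivot and 8 mm above the dial face.
- meter: Bystander, to be left alone: yellow hand multimeter, 110 x 75 x 34 mm (40 mm at its dial knob), lying flat. Origin: its underside's centre, or near it.
- mug: Bystander, to be left alone: blue mug, 80 mm across, 90 mm tall. Origin: its underside's centre, or near it.
- tape: Bystander, to be left alone: roll of black tape, 70 mm across, 19 mm tall, lying flat. Origin: its underside's centre, or near it.
- screwdriver: Bystander, to be left alone: screwdriver, lying flat. Origin: its underside's centre, or near it.
- tray: Bystander, to be left alone: blue parts tray, 70 x 100 x 30 mm. Origin: its underside's centre, or near it.
- plug: Bystander, to be left alone: black two-pin plug, body 30 x 34 x 16 mm. Origin: its underside's centre, or near it.
Things that resemble listed ones, but are neither listed nor needed, are in the scene too. What is shaped like the trigger but purple or turquoise is not meant.

How it is judged:
On the way, in this order (a step that is already met when the one before it is completed fails the run):
1. the pointer's tip is pushed to the green tab (y of pointer_tip in the frame of tab between -0.007 and 0.007 m and x of pointer_tip in the frame of tab above 0.05 m), for 0.2 s.
2. the red button is pressed down, with the pointer still at the tab (all of step 1 and value of joint button above 0.0045 m), for 0.1 s.
At the end, for the whole second after the job is handed in: The pointer is at rest with its tip within 7 mm of the green tab's middle line; the button went down 4.5 mm or more after that and is up again; the tab is within 5 mm, and the trigger box and all other loose things within 20 mm, of where they started (all of step 1 and angular speed of pointer below 0.05 rad/s and value of joint button below 0.001 m and distance of each of trigger, meter, mug, tape, screwdriver, tray, plug from where it was at the start of the episode below 0.02 m and distance of tab_mark from where it was at the start of the episode below 0.005 m); the robot touches nothing.
It fails at once if the arm or the gripper's body, not a finger, pushes the pointer (contact force between the arm and pointer above 1 N).
It fails at once if the button is pressed while the pointer is not at the tab (value of joint button above 0.003 m and not (y of pointer_tip in the frame of tab between -0.007 and 0.007 m and x of pointer_tip in the frame of tab above 0.05 m)).
It fails at once if the fingers straddle the pointer and squeeze it (contact force between the fingers and pointer above 0.5 N and y of the grasp point in the frame of pointer between -0.004 and 0.004 m and z of the grasp point in the frame of pointer below 0.035 m and x of the grasp point in the frame of pointer between -0.02 and 0.085 m).
It fails at once if the trigger box is lifted more than 8 mm, tipped or shifted more than 20 mm (height (world z) of trigger above 0.008 m or angle between trigger's own z axis and vertical above 0.2 rad or distance of trigger from where it was at the start of the episode above 0.02 m).
It fails at once if the green tab is shifted more than 5 mm, or a bystander more than 20 mm (distance of tab_mark from where it was at the start of the episode above 0.005 m or distance of any of meter, mug, tape, screwdriver, tray, plug from where it was at the start of the episode above 0.02 m).
It also fails if it takes over 51 s, if anything falls off the work surface, if the arm or the gripper's body presses on something with over 40 N, if the wrist force passes 120 N, or if a joint passes its speed limit or range.

## Working session

There is one attempt and no reset: what is moved stays moved. The work goes in short steps, Python scripts to look and compute and a shell command to move; the robot and the scene stay as the last step left them, time stands still between calls to the robot, and variables do not carry over. Pictures are saved under pics/ and viewed, at most 10 in all, crops included, and the job is handed in when it is done.

```bash
mkdir -p pics; cat > h.py <<'E'
import numpy as np, cv2
from station import robot
from scipy.spatial.transform import Rotation as R
def model(n):
    m=robot.camera_model(n); K=np.array(m["camera_matrix"]); o=np.array(m["orientation"]); 
    if o.shape!=(3,3): o=R.from_rotvec(o).as_matrix() if o.size==3 else R.from_quat(o).as_matrix()
    return K,np.array(m["eye"]),o
def ray(M,px,z):
    K,e,o=M; d=o@np.linalg.inv(K)@np.array([px[0],px[1],1.]); return e+d*(z-e[2])/d[2]
def proj(M,p):
    K,e,o=M; c=K@(o.T@(np.array(p)-e)); return c[:2]/c[2]
E
python3 - <<'E'
from h import *
for n in("scene","side","wrist"):
    print(n,robot.camera_model(n)); cv2.imwrite(f"pics/{n}0.png",robot.read_camera(n))
a=[cv2.imread(f"pics/{n}0.png") for n in("scene","side")]
s=robot.state();print(s["tool_pos"],s["tcp_rot"],s["grip_width"],s["time"])
E
```

```text
scene {'camera_matrix': array([[387.26008315,   0.        , 251.05736733],
       [  0.        , 387.26008315, 192.71340043],
       [  0.        ,   0.        ,   1.        ]]), 'eye': array([1.23147419, 0.39329066, 0.75961308]), 'orientation': array([-1.37393093, -2.07635366,  0.96733968])}
side {'camera_matrix': array([[356.67864   ,   0.        , 252.97794802],
       [  0.        , 356.67864   , 195.94024096],
       [  0.        ,   0.        ,   1.        ]]), 'eye': array([0.38500201, 0.81710636, 0.77230968]), 'orientation': array([-0.1983433 ,  2.80349145, -1.22025228])}
wrist {'camera_matrix': array([[267.94452177,   0.        , 252.40068136],
       [  0.        , 267.94452177, 189.63136225],
       [  0.        ,   0.        ,   1.        ]]), 'eye': array([0.62489842, 0.06912491, 0.38361087]), 'orientation': array([ 2.89229022e+00,  7.16271664e-04, -2.39558156e-03])}
[6.24701023e-01 2.87566673e-05 1.89355504e-01] [-2.22094561e+00 -2.22090320e+00  9.45845498e-04] 0.09103352293400688 0.15
```

View pics/scene0.png

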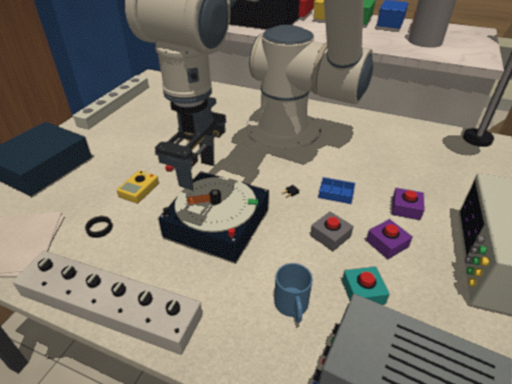

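View pics/side0.png

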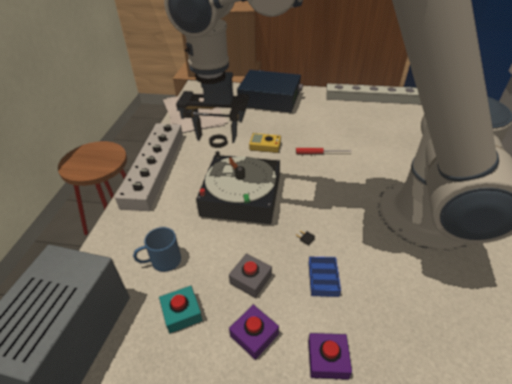

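Scene: the dial is at (215,205), the pointer at (200,198) pointing left of the hub at (215,197), and the green tab at (252,201). In the side view the tab is at (246,197).

Red-button candidates:
- grey: scene (332,220), side (250,268). This one fits the description.
- purple: scene (390,231) and (409,197).
- turquoise: scene (367,280).

Red posts at (232,232) and (168,168) are on the dial box. Other greens are the lamp at (488,250) and a block at the back.

```bash
cat > meas.py <<'E'
from h import *
def cents(im,lo,hi,box,mn=6):
    h=cv2.cvtColor(im,cv2.COLOR_BGR2HSV); m=cv2.inRange(h,lo,hi); k=np.zeros_like(m); x0,y0,x1,y1=box; k[y0:y1,x0:x1]=m[y0:y1,x0:x1]
    n,l,s,c=cv2.connectedComponentsWithStats(k); return [(c[i].round(1),s[i].tolist()) for i in range(1,n) if s[i,4]>=mn]
E
python3 - <<'E'
from meas import *
for n,boxes in (("scene",dict(dial=(155,165,275,260),trig=(305,205,355,250))),("side",dict(dial=(190,150,290,225),trig=(225,250,275,300)))):
    im=cv2.imread(f"pics/{n}0.png"); M=model(n)
    for c,s in cents(im,(45,90,40),(85,255,255),boxes["dial"]): print(n,"green",c,s,ray(M,c,.091))
    for c,s in cents(im,(4,130,60),(17,255,255),boxes["dial"]): print(n,"orange",c,s,ray(M,c,.105))
    for c,s in cents(im,(0,0,0),(180,255,45),boxes["dial"],20): print(n,"dark",c,s,ray(M,c,.116))
    for c,s in cents(im,(0,150,90),(5,255,255),boxes["trig"])+cents(im,(172,150,90),(180,255,255),boxes["trig"]): print(n,"red",c,s,ray(M,c,.057))
s=cv2.imread("pics/scene0.png");d=cv2.imread("pics/side0.png")
a=[cv2.resize(s[160:260,155:275],(400,300),interpolation=2),cv2.resize(s[185:275,305:413],(400,300),interpolation=2),cv2.resize(d[145:227,185:295],(400,300),interpolation=2)]
a.append(cv2.resize(cv2.imread("pics/wrist0.png"),(400,300)))
cv2.imwrite("pics/crop1.png",np.vstack([np.hstack(a[:2]),np.hstack(a[2:])]))
E
```

```text
scene green [253.2 201.2] [248, 199, 11, 7, 55] [0.52856685 0.10089516 0.091     ]
scene orange [198.6 198.8] [187, 194, 24, 10, 166] [ 0.58970645 -0.02623717  0.105     ]
scene dark [201.9 176.5] [191, 173, 24, 10, 86] [ 0.51557015 -0.05593276  0.116     ]
scene dark [214.1 231.5] [159, 185, 109, 75, 2508] [0.68785062 0.06976839 0.116     ]
scene dark [215.3 197.4] [210, 190, 11, 14, 109] [0.57907245 0.01731182 0.116     ]
scene red [332.7 222.1] [327, 217, 13, 12, 108] [0.48793601 0.30700981 0.057     ]
side green [246.1 197.8] [244, 194, 5, 8, 30] [0.525554   0.10331284 0.091     ]
side orange [232.6 163.2] [230, 158, 7, 10, 35] [ 0.5888783  -0.02931785  0.105     ]
side dark [216.6 158.5] [212, 153, 12, 12, 38] [ 0.6386863  -0.03234334  0.116     ]
side dark [240.5 205.9] [198, 161, 81, 62, 1571] [0.52992886 0.16211405 0.116     ]
side dark [239.6 173.7] [236, 169, 8, 10, 63] [0.55581834 0.03100769 0.116     ]
side red [249.8 267.3] [244, 262, 13, 12, 125] [0.48343572 0.30975711 0.057     ]
```

View pics/crop1.png

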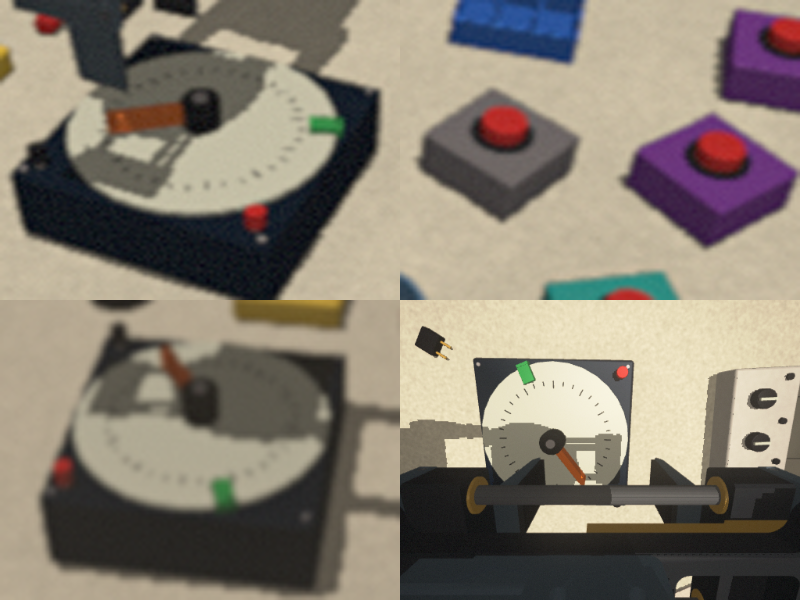

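The crop confirms the grey box with the red button, and the wrist view shows the pointer, hub and tab clearly. I'll measure the angles in the wrist picture, since it looks almost straight down.

```bash
cat > dial.py <<'E'
from meas import *
def look(name):
    M=model("wrist"); im=robot.read_camera("wrist"); cv2.imwrite(f"pics/{name}.png",im); return analyse(M,im)
def analyse(M,im):
    h=cv2.cvtColor(im,cv2.COLOR_BGR2HSV); out={}
    def pts(lo,hi,z,k=1):
        m=cv2.inRange(h,lo,hi); n,l,s,c=cv2.connectedComponentsWithStats(m)
        i=1+np.argmax(s[1:,4]); ys,xs=np.where(l==i); return np.array([ray(M,p,z)[:2] for p in zip(xs,ys)])
    g=pts((45,90,40),(85,255,255),.093); o=pts((4,130,40),(17,255,255),.112)
    out["tab"]=g.mean(0); out["tabsize"]=cv2.minAreaRect((g*1e3).astype(np.float32))
    out["bar"]=o.mean(0); out["barrect"]=cv2.minAreaRect((o*1e3).astype(np.float32))
    d=np.linalg.svd(o-o.mean(0))[2][0]; out["bardir"]=d
    return out
E
python3 - <<'E'
from dial import *
M=model("wrist"); im=cv2.imread("pics/wrist0.png")
for k,v in analyse(M,im).items(): print(k,v)
h=cv2.cvtColor(im,cv2.COLOR_BGR2HSV)
g=cv2.cvtColor(im,cv2.COLOR_BGR2GRAY)
m=(g<60).astype(np.uint8); n,l,s,c=cv2.connectedComponentsWithStats(m[:, :])
for i in range(1,n):
    if s[i,4]>80 and s[i,4]<3000: print("dark",c[i],s[i],ray(M,c[i],.116))
# hub triangulated from scene+side hub dark blob (approx mid height)
A=[];b=[]
for nme,p in(("scene",(215.3,197.4)),("side",(239.6,173.7))):
    K,e,o=model(nme); d=o@np.linalg.inv(K)@np.array([*p,1]); d/=np.linalg.norm(d); P=np.eye(3)-np.outer(d,d); A.append(P); b.append(P@e)
print("hub tri",np.linalg.solve(sum(A),sum(b)))
A=[];b=[]
for nme,p in(("scene",(332.7,222.1)),("side",(249.8,267.3))):
    K,e,o=model(nme); d=o@np.linalg.inv(K)@np.array([*p,1]); d/=np.linalg.norm(d); P=np.eye(3)-np.outer(d,d); A.append(P); b.append(P@e)
print("btn tri",np.linalg.solve(sum(A),sum(b)))
# white disc ellipse in wrist image
w=cv2.inRange(h,(0,0,70),(180,90,255)); cv2.imwrite("pics/w.png",w)
# box corners region: red post
for c,s in cents(im,(0,150,90),(4,255,255),(0,0,512,384)): print("red",c,s,ray(M,c,.103))
E
```

```text
tab [0.52991657 0.09816217]
tabsize ((530.6627807617188, 98.0418701171875), (17.842662811279297, 26.320661544799805), 20.346179962158203)
bar [ 0.58945527 -0.0253502 ]
barrect ((590.5670166015625, -26.801841735839844), (14.433862686157227, 59.084449768066406), 35.588809967041016)
bardir [ 0.56572893 -0.82459128]
dark [37.23381295 52.67026379] [ 19  34  38  38 834] [0.42800629 0.129899   0.116     ]
dark [112.00058275 101.38869464] [  94   75   46   82 1716] [0.49086805 0.08755197 0.116     ]
dark [455.35046729 127.01401869] [449 114  21  25 214] [0.82177263 0.06389862 0.116     ]
dark [194.981402   180.95135908] [178 166  34  32 699] [0.56580482 0.01008686 0.116     ]
dark [452.58053691 182.86241611] [442 170  30  24 298] [0.82934673 0.00824885 0.116     ]
dark [336.84758364 226.41883519] [320 205  57  33 807] [ 0.71471413 -0.03950629  0.116     ]
dark [280.38245614 229.50526316] [267 208  25  32 285] [ 0.65452783 -0.04309628  0.116     ]
hub tri [0.56065272 0.00707496 0.09701776]
btn tri [0.48391741 0.30669766 0.05302191]
red [284.1  91.9] [277, 84, 15, 16, 182] [0.65583961 0.09741168 0.103     ]
```

Pivot is about (0.564, 0.008). Two checks agree with the given sizes: pivot to tab comes out at 96 mm (95 given) and pivot to red post at 128 mm (130 given). The pointer is at −55.5° and the tab at about 110.5°. I'll push it counter-clockwise by 166° with closed fingers, turning the tool along with the bar, with the TCP at radius 45 mm and 21 mm behind the bar's centre line.

```bash
python3 -m creep '[[[-10,-8,0,-8],[-20,-16,0,-16],[-30,-24,0,-24],[-40,-32,0,-32],[-50,-40,0,-40],[-60,-48,0,-48],[-67,-51,0,-55],[-67,-51,0,-55],[-67,-51,0,-55],[-67,-51,0,-55]]]' 1
python3 - <<'E'
from dial import *
im=robot.read_camera("wrist");cv2.imwrite("pics/w1.png",im)
# commanded shifts relative to start TCP (.558,-.051): TCP for bar angle a, behind by 21
s=robot.state();print(s["tool_pos"],s["grip_width"],R.from_rotvec(s["tcp_rot"]).as_matrix()[:,1])
p=np.array([.564,.008]);T0=np.array([.558,-.051])
for a in list(range(-55,111,8))+[110.5]:
    u=np.array([np.cos(np.radians(a)),np.sin(np.radians(a))]);n=np.array([-u[1],u[0]])
    print(a,((p+.045*u-.021*n-T0)*1e3).round(0), a+55)
E
```

```text
time: 1.15
tool_pos: [0.5584, -0.0508, 0.1898]
tcp_rot: [-2.995, -0.95, -0.0]
force: [1.0, -1.0, -0.2]
grip_width: 0.0139
grasp_force: 0.0
[ 0.55836268 -0.0507612   0.18972458] 0.010383955948668836 [ 5.75815613e-01 -8.17579586e-01 -3.35301573e-06]
-55 [15. 10.] 0
-47 [21. 12.] 8
-39 [28. 14.] 16
-31 [34. 18.] 24
-23 [39. 22.] 32
-15 [44. 27.] 40
-7 [48. 33.] 48
1 [51. 39.] 56
9 [54. 45.] 64
17 [55. 52.] 72
25 [56. 59.] 80
33 [55. 66.] 88
41 [54. 73.] 96
49 [51. 79.] 104
57 [48. 85.] 112
65 [44. 91.] 120
73 [39. 96.] 128
81 [ 34. 100.] 136
89 [ 28. 104.] 144
97 [ 21. 106.] 152
105 [ 15. 108.] 160
110.5 [ 10. 109.] 165.5
```

View pics/w1.png

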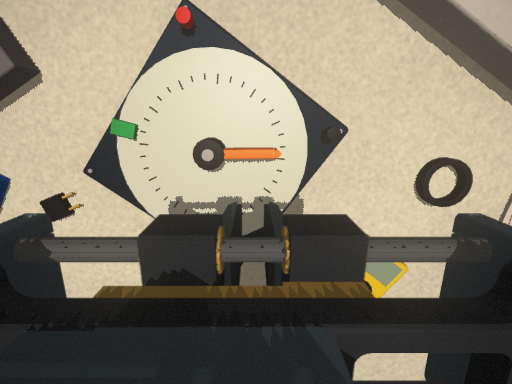

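Hub at (208,153), bar horizontal from there to (280,153), tab at (124,129). The tool is aligned with the bar, and the fingers (column ~253) lie between hub and tip on the clockwise side. Now I'll descend.

```bash
python3 -m creep '[[[0,0,-30,0],[0,0,-60,0],[0,0,-80,0],[0,0,-92,0],[0,0,-92,0],[0,0,-92,0]]]'
python3 -m creep '[[[5,3,0,0],[10,7,0,0],[15,10,0,0],[21,12,0,8],[28,14,0,16],[34,18,0,24],[39,22,0,32],[44,27,0,40],[48,33,0,48],[48,33,0,48]]]'
python3 - <<'E'
from dial import *
for k,v in look("w2").items(): print(k,v)
s=robot.state();print(s["tool_pos"],s["grip_width"],s["force"])
E
```

```text
time: 1.8
tool_pos: [0.5585, -0.051, 0.0984]
tcp_rot: [2.996, 0.946, 0.001]
force: [-0.3, -0.6, 0.7]
grip_width: 0.0003
grasp_force: 0.0
time: 2.8
tool_pos: [0.6069, -0.0172, 0.098]
tcp_rot: [2.349, 2.086, 0.001]
force: [0.7, -0.2, 0.1]
grip_width: 0.0006
grasp_force: 0.0
tab [0.53052893 0.09767331]
tabsize ((531.0911865234375, 97.36239624023438), (18.64655113220215, 27.0007381439209), 20.126995086669922)
bar [ 0.57920051 -0.00490563]
barrect ((578.0697631835938, -6.943964004516602), (13.071311950683594, 14.079503059387207), 35.8764762878418)
bardir [-0.98350682  0.18087106]
[ 0.6064211  -0.01760405  0.09793766] 0.00022998863754937886 [ 0.06681715  0.97039845 -0.52075856]
```

View pics/w2.png

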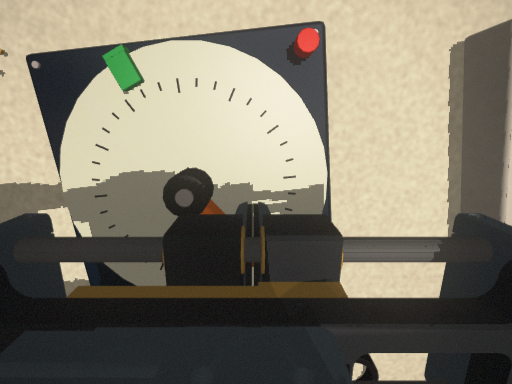

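The bar leaves the hub at (205,208) toward the lower right, so it isn't alongside the finger as planned. I'll check from the fixed cameras.

```bash
python3 - <<'E'
from dial import *
s=robot.state();print(s["tool_pos"],s["tcp_rot"],s["time"])
M=model("wrist")
for a in(-7,-30,-55):
    u=np.array([np.cos(np.radians(a)),np.sin(np.radians(a))])
    print(a,[proj(M,[.564+r*u[0],.008+r*u[1],.112]).round(0) for r in(.016,.045,.074)])
print("tcp",proj(M,s["tool_pos"]))
a=[]
for n,b in(("scene",(155,150,275,240)),("side",(185,130,305,220))):
    im=robot.read_camera(n); a.append(cv2.resize(im[b[1]:b[3],b[0]:b[2]],(400,300),interpolation=2))
    for c,t in cents(im,(4,130,60),(17,255,255),b,3): print(n,c,t,ray(model(n),c,.105))
cv2.imwrite("pics/c3.png",np.hstack(a))
E
```

```text
[ 0.6064211  -0.01760405  0.09793766] [2.35493123e+00 2.07899508e+00 3.86430118e-04] 2.85
-7 [array([210., 194.]), array([252., 194.]), array([294., 194.])]
-30 [array([209., 202.]), array([247., 218.]), array([284., 232.])]
-55 [array([204., 210.]), array([232., 238.]), array([258., 265.])]
tcp [252.43041361 214.44399788]
scene [206.9 198.1] [203, 194, 8, 8, 42] [ 0.57888796 -0.00783389  0.105     ]
scene [191.6 200.6] [187, 197, 14, 7, 62] [ 0.60292874 -0.03933818  0.105     ]
side [276.  142.5] [275, 142, 3, 2, 6] [ 0.46871224 -0.15566794  0.105     ]
side [301. 153.] [298, 153, 7, 1, 7] [ 0.3848368  -0.10758774  0.105     ]
side [232.9 163.3] [230, 159, 7, 9, 36] [ 0.58787118 -0.02894163  0.105     ]
side [203.7 193. ] [203, 192, 2, 3, 3] [0.64311595 0.11390048 0.105     ]
```

View pics/c3.png

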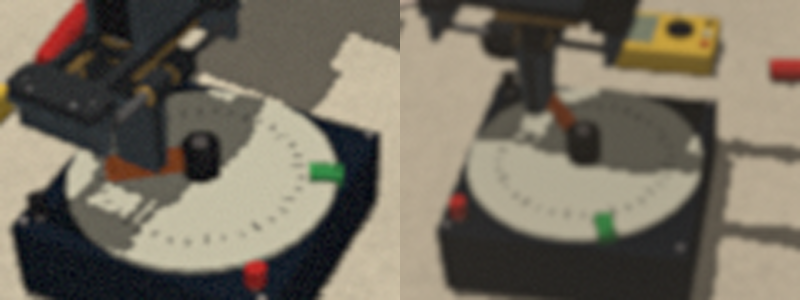

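```bash
python3 - <<'E'
from dial import *
t=robot.state()["tool_pos"]
for n,b in(("scene",(155,150,275,240)),("side",(185,130,305,220))):
    M=model(n); off=0 if n=="scene" else 400
    for z in(0,.0137,.03): 
        p=proj(M,np.array(t)+[0,0,z]); print(n,z,p.round(1),"crop",((p-b[:2])*[400/120,300/90]+[off,0]).round(0))
im=robot.read_camera("scene")[170:215,170:230]; i2=robot.read_camera("side")[140:185,205:265]
cv2.imwrite("pics/c4.png",np.hstack([cv2.resize(i,(400,300),interpolation=0) for i in(im,i2)]))
E
```

```text
scene 0 [198.6 205.6] crop [145. 185.]
scene 0.0137 [198.1 201.5] crop [144. 172.]
scene 0.03 [197.5 196.7] crop [142. 156.]
side 0 [226.5 166.9] crop [538. 123.]
side 0.0137 [226.2 163.3] crop [537. 111.]
side 0.03 [225.8 159. ] crop [536.  97.]
```

View pics/c4.png

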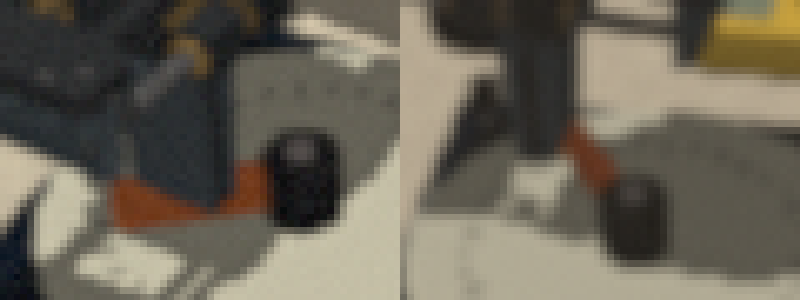

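The projections show that the real end of the closed fingers is about 15 mm above the TCP: side bottom at (226,163), scene bottom at (196,199.5). It skimmed over the bar (top at 112 mm) without moving it. I'll go back, then descend about 16 mm further and watch the force.

```bash
python3 -m creep '[[[0,0,20,0],[-8,-6,25,-8],[-16,-12,25,-16],[-24,-18,25,-24],[-32,-24,25,-32],[-40,-30,25,-40],[-48,-33,25,-48],[-48,-33,10,-48],[-48,-33,0,-48],[-48,-33,0,-48]]]'
python3 -m creep '[[[0,0,-5,0],[0,0,-10,0],[0,0,-16,0],[0,0,-16,0],[0,0,-16,0]]]'
python3 - <<'E'
from dial import *
t=robot.state()["tool_pos"];print(t)
for n in("scene","side"):
    M=model(n)
    for z in(0,.015): print(n,z,proj(M,np.array(t)+[0,0,z]).round(1))
im=robot.read_camera("scene")[170:215,170:230]; i2=robot.read_camera("side")[140:185,205:265]
cv2.imwrite("pics/c5.png",np.hstack([cv2.resize(i,(400,300),interpolation=0) for i in(im,i2)]))
E
```

```text
time: 4.05
tool_pos: [0.5571, -0.051, 0.0966]
tcp_rot: [-2.995, -0.944, 0.003]
force: [-0.3, 0.6, 0.4]
grip_width: 0.0006
grasp_force: 0.0
time: 4.55
tool_pos: [0.558, -0.0509, 0.0817]
tcp_rot: [-2.996, -0.945, 0.0]
force: [-0.1, -0.9, 0.4]
grip_width: 0.0
grasp_force: 0.0
[ 0.55796382 -0.0509464   0.0817175 ]
scene 0 [197.  195.9]
scene 0.015 [196.5 191.6]
side 0 [244.  165.7]
side 0.015 [243.8 161.8]
```

View pics/c5.png

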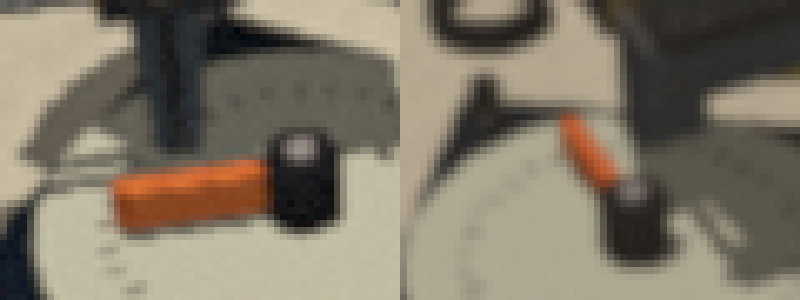

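The fingertip is at (196,192) in the scene view, behind the bar, with its end at about z 0.096. Pushing now.

```bash
python3 -m creep '[[[5,3,0,0],[10,7,0,0],[15,10,0,0],[21,12,0,8],[28,14,0,16],[34,18,0,24],[39,22,0,32],[44,27,0,40],[48,33,0,48],[48,33,0,48]]]'
python3 - <<'E'
from dial import *
for k,v in look("w6").items(): print(k,v)
print(robot.state()["force"])
E
```

```text
time: 5.65
tool_pos: [0.6066, -0.0173, 0.0817]
tcp_rot: [2.349, 2.086, 0.0]
force: [1.0, 0.5, 0.1]
grip_width: 0.0003
grasp_force: 0.0
tab [0.53072611 0.09761806]
tabsize ((531.1735229492188, 97.25276184082031), (18.84451675415039, 27.048139572143555), 19.336816787719727)
bar [0.60671798 0.00824795]
barrect ((607.6572265625, 8.322965621948242), (13.523544311523438, 58.91495895385742), 88.35617065429688)
bardir [-0.99949798  0.03168266]
[-0.06084754  0.11170857 -0.09940599]
```

The pointer now follows the finger and is at about −1.5°. Continuing to about 65°.

```bash
python3 -m creep '[[[3,6,0,8],[6,12,0,16],[7,19,0,24],[8,26,0,32],[7,33,0,40],[6,40,0,48],[3,46,0,56],[0,52,0,64],[-4,58,0,72],[-4,58,0,72]]]'
python3 - <<'E'
from dial import *
for k,v in look("w7").items(): print(k,v)
s=robot.state();print(s["tool_pos"],s["qpos"])
E
```

```text
time: 6.7
tool_pos: [0.6018, 0.0404, 0.0819]
tcp_rot: [0.681, 3.067, 0.0]
force: [-0.3, 0.7, -0.7]
grip_width: 0.0005
grasp_force: 0.0
tab [0.52894152 0.09791204]
tabsize ((528.8992919921875, 97.6104736328125), (15.53544807434082, 25.99047088623047), 19.486848831176758)
bar [0.57716745 0.04737547]
barrect ((577.87060546875, 49.1260986328125), (59.564208984375, 13.614288330078125), 67.12187194824219)
bardir [-0.39105846 -0.92036584]
[0.60196057 0.04009498 0.08191477] [-3.24836245e-02  5.82758994e-01  1.51865474e+00  7.46255814e-05
  1.04010922e+00 -1.16127768e+00]
```

```bash
python3 -m creep '[[[-3,3,0,4],[-5,5,0,8],[-8,7,0,12],[-10,9,0,16],[-13,11,0,20],[-16,13,0,24],[-20,14,0,28],[-23,15,0,32],[-23,15,0,32]]]'
python3 - <<'E'
from dial import *
for k,v in look("w8").items(): print(k,v)
E
```

```text
time: 7.65
tool_pos: [0.5791, 0.0548, 0.082]
tcp_rot: [-0.184, 3.136, 0.0]
force: [0.5, 0.3, 0.2]
grip_width: 0.0009
grasp_force: 0.1
tab [0.52834998 0.09703295]
tabsize ((528.3724365234375, 96.8730697631836), (16.804237365722656, 26.172954559326172), 22.113201141357422)
bar [0.55431939 0.04987823]
barrect ((554.3775024414062, 50.76292419433594), (14.114380836486816, 58.8666877746582), 8.084399223327637)
bardir [-0.13621672  0.99067906]
```

```bash
python3 -m creep '[[[-1,0.5,0,1.5],[-3,1,0,3],[-4,1,0,4.5],[-5,1.5,0,6],[-6,2,0,7.5],[-7,2,0,9],[-8,2.5,0,10],[-9,2.5,0,11],[-9,2.5,0,11]]]'
python3 - <<'E'
from dial import *
for k,v in look("w9").items(): print(k,v)
E
```

```text
time: 8.6
tool_pos: [0.5698, 0.0576, 0.0818]
tcp_rot: [0.493, -3.102, -0.0]
force: [1.1, -0.1, 0.5]
grip_width: 0.0005
grasp_force: 0.4
tab [0.52815452 0.09681072]
tabsize ((528.0877075195312, 96.92094421386719), (17.30575180053711, 26.046430587768555), 22.65371322631836)
bar [0.54656835 0.0477131 ]
barrect ((546.5261840820312, 48.7379150390625), (13.786942481994629, 58.992366790771484), 18.071271896362305)
bardir [-0.30924636  0.95098196]
```

The bar is at 108° and the tab at about 110.5°. I'll nudge 2° more, then back off and rise. After that, a look at the dial from above.

```bash
python3 -m creep '[[[-1,0,0,1],[-2,0.5,0,2],[-2,0.5,0,2],[5,3,0,2],[12,6,0,2],[18,8,0,2],[18,8,30,2],[18,8,70,2],[18,0,110,2],[18,0,110,2]]]'
python3 - <<'E'
from dial import *
r=look("w10")
for k,v in r.items(): print(k,v)
for n in("scene","side"):
    im=robot.read_camera(n);M=model(n); b=dict(scene=(155,165,275,260),side=(190,150,290,225))[n]
    o=max(cents(im,(4,130,60),(17,255,255),b),key=lambda t:t[1][4]);g=max(cents(im,(45,90,40),(85,255,255),b),key=lambda t:t[1][4])
    print(n,ray(M,o[0],.105),ray(M,g[0],.091),o[1],g[1])
E
```

```text
time: 9.65
tool_pos: [0.5912, 0.0571, 0.197]
tcp_rot: [-0.544, 3.086, -0.003]
force: [1.2, -0.3, -0.6]
grip_width: 0.0004
grasp_force: 0.0
tab [0.62458728 0.31460755]
tabsize ((628.37158203125, 318.0997009277344), (50.53520584106445, 17.008716583251953), 29.5438232421875)
bar [0.54668423 0.04697475]
barrect ((546.2650146484375, 48.65900802612305), (10.21023941040039, 57.80006408691406), 20.02187156677246)
bardir [-0.35181555  0.93606935]
scene [0.5501757  0.04859233 0.105     ] [0.5290344  0.10080782 0.091     ] [220, 194, 24, 7, 162] [248, 199, 10, 7, 51]
side [0.54604759 0.04740734 0.105     ] [0.52458931 0.10401053 0.091     ] [239, 173, 7, 18, 63] [245, 194, 4, 9, 27]
```

View pics/w10.png

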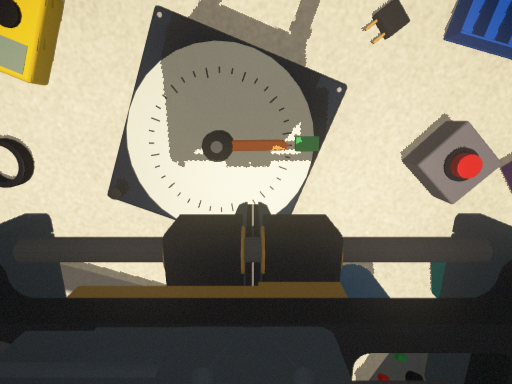

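The bar lies along row 145, from the hub (217,146) to its tip (287,146), and points at the tab (307,143). I'll compute the tip's offset in proper 3D, keeping the tab mask on the dial.

```bash
python3 - <<'E'
from dial import *
# arm stands still, so current camera model matches w10
M=model("wrist"); im=cv2.imread("pics/w10.png"); h=cv2.cvtColor(im,cv2.COLOR_BGR2HSV)
def P(lo,hi,z,b):
    m=cv2.inRange(h,lo,hi); ys,xs=np.where(m[b[1]:b[3],b[0]:b[2]]); print(len(xs)); return np.array([ray(M,(x+b[0],y+b[1]),z)[:2] for x,y in zip(xs,ys)])
g=P((40,60,25),(90,255,255),.092,(285,125,335,165)); o=P((4,110,30),(18,255,255),.110,(225,130,300,160))
gray=cv2.cvtColor(im,cv2.COLOR_BGR2GRAY)
# hub top grey cap
print("hubtop guess",ray(M,(217.5,146),.116)[:2])
d=np.linalg.svd(o-o.mean(0))[2][0]; d*=np.sign(d[1])
print("bar",o.mean(0),np.degrees(np.arctan2(d[1],d[0])),"tab",g.mean(0),cv2.minAreaRect((g*1e3).astype(np.float32)))
for piv in(ray(M,(217.5,146),.116)[:2],o.mean(0)-.043*d,np.array([.563,.0085])):
    f=lambda v:np.degrees(np.arctan2(v[1],v[0])); print("bar",f(o.mean(0)-piv),"tab",f(g.mean(0)-piv),np.linalg.norm(g.mean(0)-piv))
E
```

```text
366
589
hubtop guess [0.55692801 0.00925542]
bar [0.54240307 0.04739038] 110.34633152379737 tab [0.52403828 0.09665239] ((524.4237060546875, 96.85143280029297), (16.058563232421875, 25.637535095214844), 20.013708114624023)
bar 110.85097154027473 tab 110.62261505273756 0.0933807461689174
bar 110.34633152379743 tab 110.40080931331079 0.09557382418993704
bar 117.90637061768219 tab 113.84454101861456 0.09637872773482467
```

The pointer is within about 0.5° of the tab (±5.4° allowed). Next is the button at roughly (0.485, 0.308). I'll move above it and refine the position with the wrist camera on the way.

```bash
python3 -c "
from h import *;s=robot.state();print(s['tool_pos'],s['time'])"; python3 -m creep '[[[-10,20,0,-8],[-25,50,0,-16],[-40,80,0,-24],[-55,110,0,-32],[-70,140,0,-40],[-80,165,0,-48],[-90,180,0,-56],[-90,180,0,-56],[-90,180,0,-56],[-90,180,0,-56]]]'
python3 - <<'E'
from dial import *
M=model("wrist");im=robot.read_camera("wrist");cv2.imwrite("pics/w11.png",im)
print(robot.state()["tool_pos"])
for c,t in cents(im,(0,150,70),(5,255,255),(0,0,512,384),60)+cents(im,(172,150,70),(180,255,255),(0,0,512,384),60): print(c,t,ray(M,c,.059))
E
```

```text
[0.58789145 0.05760961 0.1912702 ] 9.8
time: 10.8
tool_pos: [0.4981, 0.2368, 0.1912]
tcp_rot: [-0.967, -2.988, 0.001]
force: [-0.2, -0.1, 0.8]
grip_width: 0.0004
grasp_force: 0.0
[0.49827893 0.23677091 0.19133506]
[385.4  37.2] [369, 21, 32, 34, 776] [0.45462077 0.44795744 0.059     ]
[293.3 136.7] [280, 124, 27, 27, 558] [0.48477567 0.3064519  0.059     ]
[433.9 178.9] [419, 166, 29, 26, 529] [0.62993653 0.41944118 0.059     ]
```

Button at (0.4848, 0.3065), which agrees with the triangulated (0.484, 0.307). It's the middle red blob at (293,137). Moving over it and down to just above.

```bash
python3 -m creep '[[[-7,35,0,0],[-13.5,70,0,0],[-13.5,70,0,0],[-13.5,70,-40,0],[-13.5,70,-80,0],[-13.5,70,-110,0],[-13.5,70,-130,0],[-13.5,70,-130,0],[-13.5,70,-130,0]]]'
python3 - <<'E'
from dial import *
a=[]
print(robot.state()["tool_pos"])
for n,b in(("scene",(290,175,370,235)),("side",(210,220,290,280))):
    im=robot.read_camera(n); a.append(cv2.resize(im[b[1]:b[3],b[0]:b[2]],(400,300),interpolation=2))
cv2.imwrite("pics/c12.png",np.hstack(a))
E
```

```text
time: 11.75
tool_pos: [0.485, 0.307, 0.0622]
tcp_rot: [-0.971, -2.988, 0.0]
force: [-0.7, 0.5, 0.7]
grip_width: 0.0003
grasp_force: 0.0
[0.48495969 0.30695353 0.06217464]
```

View pics/c12.png

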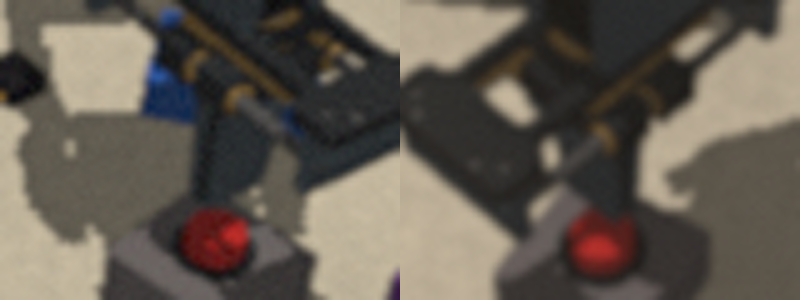

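The closed fingertip hovers over the red button of the grey box: scene crop tip (225,200), button (217,240). Pressing in small steps.

```bash
python3 -m creep '[[[0,0,-6,0],[0,0,-12,0],[0,0,-15,0],[0,0,-17,0],[0,0,-18,0],[0,0,-19,0],[0,0,-19,0],[0,0,-19,0]]]'
python3 -m creep '[[[0,0,-1,0],[0,0,-2,0],[0,0,-2,0],[0,0,-2,0]]]'
```

```text
time: 12.65
tool_pos: [0.4845, 0.3075, 0.0429]
tcp_rot: [0.971, 2.988, 0.0]
force: [-0.3, -0.7, -0.3]
grip_width: 0.0008
grasp_force: 0.0
time: 13.05
tool_pos: [0.4845, 0.3075, 0.0408]
tcp_rot: [-0.971, -2.988, 0.0]
force: [0.1, -0.3, 0.7]
grip_width: 0.0004
grasp_force: 0.0
```

```bash
python3 -m creep '[[[0,0,-1,0],[0,0,-2,0],[0,0,-2,0],[0,0,-2,0]]]'
python3 -m creep '[[[0,0,-1,0],[0,0,-2,0],[0,0,-2,0],[0,0,-2,0]]]'
```

```text
time: 13.45
tool_pos: [0.4845, 0.3075, 0.0388]
tcp_rot: [-0.971, -2.988, 0.0]
force: [-1.4, 0.9, 0.1]
grip_width: 0.0006
grasp_force: 0.0
time: 13.85
tool_pos: [0.4845, 0.3075, 0.0368]
tcp_rot: [-0.971, -2.988, 0.0]
force: [0.2, -0.4, 0.4]
grip_width: 0.0002
grasp_force: 0.0
```

```bash
python3 -m creep '[[[0,0,-1,0],[0,0,-2,0],[0,0,-2,0],[0,0,-2,0]]]'
python3 -m creep '[[[0,0,-1,0],[0,0,-2,0],[0,0,-2,0],[0,0,-2,0]]]'
python3 - <<'E'
from dial import *
a=[]
for n,b in(("scene",(290,175,370,235)),("side",(210,220,290,280))):
    im=robot.read_camera(n); a.append(cv2.resize(im[b[1]:b[3],b[0]:b[2]],(400,300),interpolation=2))
cv2.imwrite("pics/c13.png",np.hstack(a)); print(robot.state()["force"])
E
```

```text
time: 14.25
tool_pos: [0.4846, 0.3075, 0.0349]
tcp_rot: [0.971, 2.988, 0.0]
force: [-0.6, -0.8, 2.5]
grip_width: 0.0003
grasp_force: 1.2
time: 14.65
tool_pos: [0.4846, 0.3075, 0.0329]
tcp_rot: [0.971, 2.988, 0.0]
force: [0.9, 0.1, 3.7]
grip_width: 0.0002
grasp_force: 1.8
[-0.1450195   1.60280976  4.44115987]
```

Contact began near TCP z 0.036, and the force follows the button's spring (2.5 N, then about 4 N). Continuing to the stop.

```bash
python3 -m creep '[[[0,0,-1,0],[0,0,-2,0],[0,0,-2,0],[0,0,-2,0]]]'
python3 -m creep '[[[0,0,-0.5,0],[0,0,-1,0],[0,0,-1,0],[0,0,-1,0]]]'
```

```text
time: 15.15
tool_pos: [0.4845, 0.3075, 0.0308]
tcp_rot: [0.971, 2.988, 0.0]
force: [0.4, 0.2, 5.6]
grip_width: 0.0006
grasp_force: 2.4
time: 15.55
tool_pos: [0.4846, 0.3075, 0.0301]
tcp_rot: [0.971, 2.988, 0.0]
force: [-0.1, -0.2, 9.7]
grip_width: 0.0003
grasp_force: 4.7
```

At 9.7 N with the position lagging, the button is on its stop and fully down. Releasing, rising, and checking everything.

```bash
python3 -m creep '[[[0,0,0,0],[0,0,3,0],[0,0,8,0],[0,0,20,0],[0,0,50,0],[0,0,90,0],[0,0,130,0],[0,0,150,0],[0,0,150,0],[0,0,150,0]]]'
python3 - <<'E'
from dial import *
for n in("scene","side"):
    im=robot.read_camera(n);M=model(n); b=dict(scene=(155,165,275,260),side=(190,150,290,225))[n]
    o=max(cents(im,(4,130,60),(17,255,255),b),key=lambda t:t[1][4]);g=max(cents(im,(45,90,40),(85,255,255),b),key=lambda t:t[1][4])
    bt=dict(scene=(305,205,355,250),side=(225,250,275,300))[n]
    print(n,ray(M,o[0],.105),ray(M,g[0],.091),o[1],g[1],cents(im,(0,150,70),(5,255,255),bt))
    i0=cv2.imread(f"pics/{n}0.png")
    for nm,lo,hi in(("yellow",(20,120,80),(32,255,255)),("blue",(95,110,40),(120,255,255))):
        for I in(i0,im): print(nm,[(c.tolist(),s[4]) for c,s in cents(I,lo,hi,(110,90,400,320),80)])
print(robot.state()["force"],robot.state()["time"])
E
```

```text
time: 16.55
tool_pos: [0.4843, 0.3074, 0.1803]
tcp_rot: [0.971, 2.988, 0.0]
force: [-0.6, -0.7, -1.0]
grip_width: 0.0006
grasp_force: 0.0
scene [0.55058134 0.04763751 0.105     ] [0.52846457 0.10113591 0.091     ] [220, 194, 23, 7, 161] [248, 198, 11, 8, 56] [(array([332.3, 222.6]), [327, 217, 13, 12, 105])]
yellow [([138.5, 186.7], 613)]
yellow [([138.5, 186.7], 614)]
blue [([336.3, 190.0], 649)]
blue [([336.2, 190.0], 663)]Traceback (most recent call last):
  File "<stdin>", line 4, in <module>
ValueError: max() iterable argument is empty
```

```bash
python3 -c "
from station import robot
print(robot.sign_off())"
```

```text
the job is handed in; nothing more can be done
None
```

I pushed the pointer round to within about 0.5° of the green tab, then pressed the grey box's red button to its stop (9.7 N) and released it. The last scene picture showed the pointer, tab, button, meter and tray where they should be; the job is handed in, and no verdict was returned.

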